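Reset the tripped breaker on the bench supply box

TASK

One breaker on the bench supply box has tripped: its lever stands halfway between off and on. Reset it properly: push that lever down the slope, firmly all the way to off, then throw it all the way up to on, and let go. Leave the other two breakers as they are (one on, one off), and do not knock over or push aside the labware around the box.

Things in the scene. Friction and masses are not known exactly. Their poses are not given: they have to be found in the camera images.
- supply_box: light grey metal box with a sloping top plate, 260 mm deep (x), 340 mm wide (y), 87 mm high in front, 123 mm at the back; does not move. Origin: centre of its footprint, on the bench; x points from the low front to the high back edge, y along the row of breakers, z up. The plate rises by 8 degrees towards +x and passes 105 mm above the origin.
- breaker_trip: the tripped one of three like black breakers in a row on the plate, 90 mm apart, in changing order. 130 mm long up the slope, 76 mm wide, 14 mm above the plate; its middle block (66 mm long) 24 mm. Red mark at the upper (on) end of the lever's slot, green at the lower (off) end. Origin: centre of its base, on the plate; axes as the box's.
- breaker_live: like breaker_trip, but on, feeding another instrument. Origin and axes likewise.
- breaker_spare: like breaker_trip, but switched off on purpose. Origin and axes likewise.
- lever_trip (a joint): angle (rad) of the tripped breaker's lever: 0 halfway (tripped), negative down the slope (off), positive up it (on). A toggle spring holds it at 0 or on its end stops, -0.40 (off) and 0.40 (on); about 5 N at the tip, square to the lever, snaps it over. While tripped it is blocked at 0.15 and springs back; pushed down firmly onto the off stop it latches again and can then be thrown to on.
- lever_trip_pivot (a point): point on the tripped lever's hinge axis (along the box's y), in the middle of the lever's width, 10 mm out of the plate, 14 mm under the middle block's face. At joint value q the lever leans (8 degrees - q) from vertical towards the low front edge (the box's -x).
- lever_trip_tip (a point): middle of the tip of the tripped lever: off-white, 20 mm wide (along the box's y), 12 mm thick, tip 48 mm from the pivot and 34 mm out of the black block; the outer 28 mm are free to push or pinch. Moves with the lever.
- lever_live (a joint): angle (rad) of the live breaker's lever, values as for lever_trip; at 0.40 (on).
- lever_live_tip (a point): middle of the tip of the live breaker's lever, same shape.
- lever_spare (a joint): angle (rad) of the spare breaker's lever, values as for lever_trip; at -0.40 (off).
- lever_spare_tip (a point): middle of the tip of the spare breaker's lever, same shape.
- flask: conical glass flask, base 90 mm wide, 145 mm tall, standing beside the box. Origin: centre of its base.
- beaker: glass beaker, 76 mm wide, 90 mm tall, standing beside the box. Origin: centre of its base.
- wash_bottle: off-white plastic wash bottle with a red cap and a bent red nozzle, 68 mm wide, 180 mm tall, standing beside the box. Origin: centre of its base.
- tube_rack: white rack of seven tubes with blue caps, 60 by 130 mm, 101 mm tall, standing beside the box. Origin: centre of its base; long side along y.
- vial_a: off-white sample bottle with a blue cap, 42 mm wide, 78 mm tall, beside the box. Origin: centre of its base.
- vial_b: same as vial_a.
- vial_c: same as vial_a.

How it is judged:
On the way, in this order (a step that is already met when the one before it is completed fails the run):
1. the tripped breaker's lever has been pushed fully to off (value of joint lever_trip below -0.36 rad), for 0.05 s.
2. the lever has then been thrown fully to on (value of joint lever_trip above 0.34 rad), for 0.2 s.
At the end, for the whole second after the job is handed in: The tripped breaker's lever rests at on (joint above 0.34, 0.40 at rest) after having been fully at off (below -0.36); the live breaker's lever is still on (above 0.34), the spare one still off (below -0.34); no labware was moved more than 40 mm or tipped more than 0.5 rad (value of joint each of lever_trip, lever_live above 0.34 rad and velocity of joint lever_trip between -0.1 and 0.1 rad/s and value of joint lever_spare below -0.34 rad); the robot touches nothing.
It fails at once if the live breaker's lever was moved out of its on position (value of joint lever_live below 0.2 rad).
It fails at once if the spare breaker's lever was moved out of its off position (value of joint lever_spare above -0.2 rad).
It fails at once if labware was pushed more than 40 mm or tipped (distance of any of flask, beaker, wash_bottle, tube_rack, vial_a, vial_b, vial_c from where it was at the start of the episode above 0.04 m or angle between any of flask, beaker, wash_bottle, tube_rack, vial_a, vial_b, vial_c's own z axis and vertical above 0.5 rad).
It also fails if it takes over 40 s, if anything falls off the work surface, if the arm or the gripper's body presses on something with over 40 N, if the wrist force passes 120 N, or if a joint passes its speed limit or range.

ROBOT

A 6-joint arm with a two-finger parallel gripper is mounted at the origin on the work surface. World frame = base frame: x ahead of the robot, y to its left, z up, the work surface at z = 0. Lengths are in m, angles in rad, forces in N, time in s.
With the tool pointing down it reaches from about 0.275 to 0.85 m from the base axis. Payload 19 kg.
Tool frame: the origin (TCP) lies on the centre line of the jaws, within the pads' length; the fingertips stand 8 mm ahead of it and the grasp point (between the pads) lies 11 mm behind it (bot.tip_extent is the distance from the TCP to the fingertips, in m); z points along the fingers, y is the direction in which the jaws open and shut (so a half turn about z gives the same grasp; the last joint's range is limited). The gripper opens to 85 mm and grips with 20 to 120 N. Pads are 22 mm wide; open, the fingers measure 114 mm over their backs; the gripper's body (76 mm by 85 mm) begins 54 mm behind the grasp point. The pads swing forward as they close: fully open they stand 13 mm farther back than shut.
Start: joints at [1.045, 0.15, 1.437, -0, 1.554, -0.134], TCP at [0.22, 0.531, 0.239] pointing down, gripper open.
Joint ranges: [-2.8, 2.8], [-0.68, 2.1], [0.12, 2.68], [-1.39, 4.53], [0.16, 2.79], [-2.81, 2.81]. Speed limits (rad/s): [1.89, 1.89, 2.22, 3.01, 3.01, 3.01].

INTERFACE

Orientations are given as a 3x3 rotation matrix whose columns are the frame's x, y, z axes.
In Python, from cell import bot gives the robot as it stands. The module is installed in compiled form; this text tells all that it offers.
- The arm moves only by the shell command python3 -m pendant 'ROWS' [FORCE]. ROWS is JSON, a list of rows, each a list of 5 numbers: the finger opening in m, from 0 to 0.0854, then the shift along the tool's x, y, z in m, then the turn about the tool's z in degrees. In form: [[grip, tx, ty, tz, twist], ...]. A call has exactly 5 rows; each row is the pose to reach, as a shift and turn from the pose measured when the call began, along the tool's axes at that moment; what a row does not reach only later rows make up. A row lasts 1/12 s, in which the tool goes at most 41.7 mm and 7.16 degrees, less where a joint would pass 70% of its speed; a pose out of reach is approached as far as the arm can. A call with a gripper value outside its range is refused whole. The fingers move at their own pace and stop on an object; FORCE is the grip in N (left out, the last holds). Time passes only in rows, so rows that repeat a pose let the fingers close, or fill a call up. It gives the time, the measured TCP pose, the force and the opening at its end, in the units of the state.
- bot.get_state(): the state, without advancing time (a new reading comes with each control period).
- bot.get_image(name): name is "scene" or "top" or "wrist"; returns a dict with "img" (384x512x3 uint8, red, green, blue), "range_z" (384x512 float32, m along the optical axis (not along the pixel's ray), 0 where there is no reading), "vertical_fov" (degrees; the focal length in pixels is half the picture's height over the tangent of half this angle, whatever the lens; pixels are square), "cx", "cy" (the principal point, pixels), "distortion" ([k1, k2, p1, p2, k3] as OpenCV has them; the pictures are not rectified), "rvec" (rotation vector, rad) and "tvec" (3), from world to camera coordinates, as OpenCV has them. Camera axes: x right, y down, z forward; pixel columns grow to the right and rows downward; lengths in m; the calibration is good to about 2 mm. A picture is of the moment at which its call begins.
- bot.job_done(): hands the job in, once; it reports no verdict.
Trained networks look in the newest picture that a camera, given by its name, has taken for a name from the list of things; names that differ only in an ending like _2 or _b are one class to them, and where a whole thing is asked for, a point or a joint stands for the part that bears it (a point fixed in the world has none). Each returns a list of dicts, best first, with "confidence" (0 to 1); they miss things now and then, are a little off and sometimes report something else, mostly with a low value. They report only what shows in the picture. A call takes as long as a camera call.
- bot.cut_out(name, camera): "region" (384x512 bool, what is visible of it) and "uv" ([column, row] in pixels, amid what is visible of it).
The state is a dict: "clock": time; "joints": joint angles; "joint_velocities": joint speeds; "joint_efforts": joint torques, N m; "tcp_pos": TCP position; "orientation": TCP orientation; "force": force on the tool from outside, world axes, zero at the start; "torque": the same for the moment, N m; "finger_gap": finger opening in m.
Only numpy, scipy, OpenCV 4.12 (cv2) and the standard library are available. Lean on these libraries where they do the work, as an engineer would, in place of code of your own. Each camera call takes 0.05 s, during which the arm holds its last target.

## Working session

There is one attempt and no reset: what is moved stays moved. The work goes in short steps, Python scripts to look and compute and a shell command to move; the robot and the scene stay as the last step left them, time stands still between calls to the robot, and variables do not carry over. Pictures are saved under pics/ and viewed, and the job is handed in when it is done.

```bash
mkdir -p pics
cat > h.py <<'E'
import numpy as np, cv2
from cell import bot
def K(d):
    f=192/np.tan(np.radians(d["vertical_fov"])/2)
    return np.array([[f,0,d["cx"]],[0,f,d["cy"]],[0,0,1.]])
def world(d,uv,z=None):
    uv=np.asarray(uv,float).reshape(-1,2)
    n=cv2.undistortPoints(uv[:,None],K(d),np.array(d["distortion"],float))[:,0]
    if z is None: z=d["range_z"][uv[:,1].round().astype(int),uv[:,0].round().astype(int)]
    c=np.c_[n,np.ones(len(n))]*np.reshape(z,(-1,1))
    R=cv2.Rodrigues(np.array(d["rvec"],float))[0]
    return (c-np.ravel(d["tvec"]))@R
def proj(d,P):
    return cv2.projectPoints(np.asarray(P,float).reshape(-1,3),np.array(d["rvec"],float),np.array(d["tvec"],float),K(d),np.array(d["distortion"],float))[0][:,0]
E
python3 - <<'E'
from h import *
s=bot.get_state();print(s["clock"],s["tcp_pos"],s["orientation"])
for c in("scene","top"):
    d=bot.get_image(c);cv2.imwrite(f"pics/{c}0.png",d["img"][...,::-1])
    np.savez(f"{c}0.npz",**d)
    for n in("lever_trip_tip","breaker_trip","breaker_live","breaker_spare","lever_live_tip","lever_spare_tip","supply_box"):
        for r in bot.cut_out(n,c)[:3]:
            uvs=np.argwhere(r["region"])[:,::-1]
            w=world(d,uvs);ok=d["range_z"][r["region"]]>0
            print(c,n,round(r["confidence"],2),np.round(r["uv"]),len(uvs),np.median(w[ok],0).round(3),w[ok].max(0).round(3))
E
```

```text
0.0 [0.21944783 0.53122448 0.23869512] [[-9.24233291e-01  3.81827781e-01 -6.08299267e-04]
 [ 3.81828223e-01  9.24232764e-01 -1.00318388e-03]
 [ 1.79166638e-04 -1.15944177e-03 -9.99999312e-01]]
scene breaker_trip 0.68 [158. 243.] 1255 [ 0.622 -0.195  0.127] [ 0.672 -0.147  0.165]
scene breaker_live 0.58 [217. 209.] 1103 [ 0.592 -0.022  0.126] [0.643 0.035 0.164]
scene breaker_spare 0.91 [191. 225.] 1193 [ 0.606 -0.108  0.127] [ 0.658 -0.052  0.159]
scene lever_live_tip 0.63 [214. 203.] 48 [ 0.586 -0.017  0.153] [ 0.59  -0.007  0.163]
scene lever_spare_tip 0.49 [184. 216.] 150 [ 0.576 -0.107  0.143] [ 0.597 -0.093  0.159]
scene supply_box 0.6 [192. 256.] 9891 [ 0.692 -0.134  0.098] [0.761 0.152 0.132]
top lever_trip_tip 0.23 [285. 187.] 103 [ 0.574 -0.013  0.146] [ 0.587 -0.003  0.166]
top breaker_trip 0.78 [353. 180.] 1471 [ 0.595 -0.187  0.127] [ 0.664 -0.143  0.166]
top breaker_trip 0.47 [214. 178.] 801 [0.609 0.177 0.064] [0.66  0.234 0.15 ]
top breaker_live 0.75 [285. 188.] 1538 [ 0.571 -0.013  0.127] [0.643 0.031 0.166]
top breaker_spare 0.76 [320. 183.] 1519 [ 0.583 -0.102  0.127] [ 0.653 -0.059  0.16 ]
top supply_box 0.56 [302. 181.] 8283 [ 0.588 -0.089  0.107] [0.756 0.086 0.13 ]
```

Run:
```python
import cv2
a=cv2.imread("pics/scene0.png");b=cv2.imread("pics/top0.png")
cv2.imwrite("pics/s_crop.png",cv2.resize(a[150:310,90:290],None,fx=3.7,fy=3.7,interpolation=cv2.INTER_CUBIC))
cv2.imwrite("pics/t_crop.png",cv2.resize(b[110:260,190:400],None,fx=3.7,fy=3.7,interpolation=cv2.INTER_CUBIC))
```

```text
(no output)
```

View pics/s_crop.png

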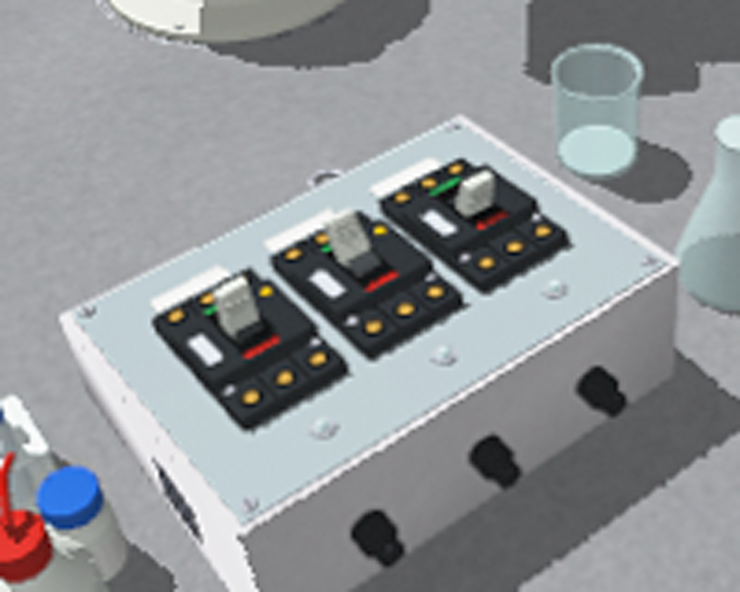

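View pics/t_crop.png

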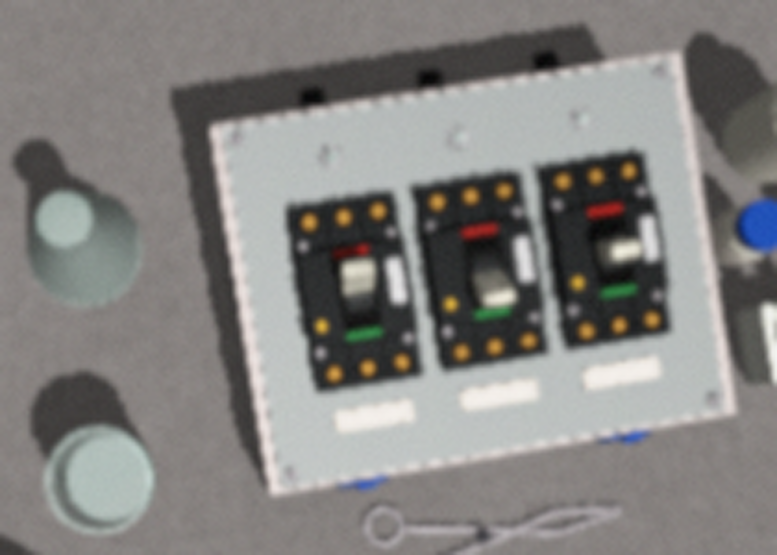

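View pics/top0.png

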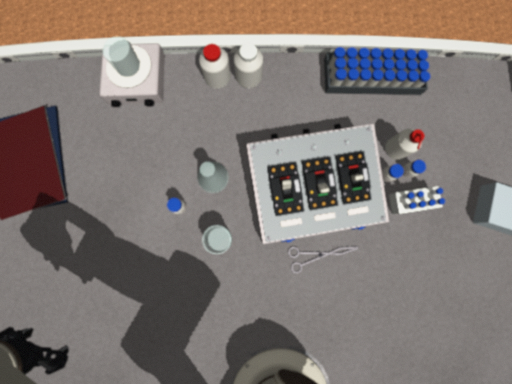

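View pics/scene0.png

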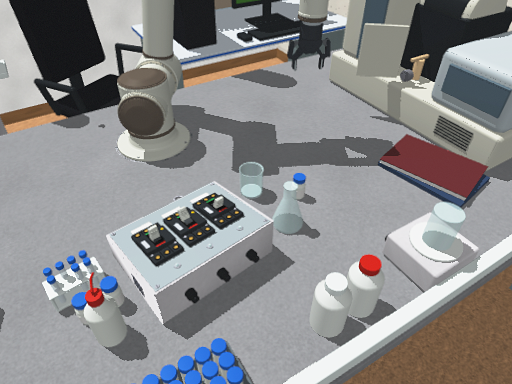

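The three breakers are, in the top view: live on the left at (285,188), spare in the middle at (320,183), tripped on the right at (353,180). The tripped lever stands midway between its red and green marks. Next I fit the box pose.

```bash
cat > fit.py <<'E'
from h import *
from scipy.optimize import least_squares
T=dict(np.load("top0.npz"));S=dict(np.load("scene0.npz"))
def B(p,P):
    P=np.asarray(P,float);c,s=np.cos(p[2]),np.sin(p[2])
    return np.c_[p[0]+c*P[:,0]-s*P[:,1],p[1]+s*P[:,0]+c*P[:,1],P[:,2]]
Cn=np.array([[.13,.17,.123],[.13,-.17,.123],[-.13,-.17,.087],[-.13,.17,.087]])
t=np.array([[212,127],[682,52],[735,412],[272,494]])/3.7+[190,110]
s=np.array([[675,263],[245,524],[60,317],[460,116]])/3.7+[90,150]
def pivot(y):
    n=np.array([-np.sin(np.radians(8)),0,np.cos(np.radians(8))])
    return np.array([0,y,.105])+.010*n
def tip(y,q,r=.048):
    a=np.radians(8)-q
    return pivot(y)+r*np.array([-np.sin(a),0,np.cos(a)])
E
python3 - <<'E'
from fit import *
ft=lambda p:(proj(T,B(p,Cn))-t).ravel()
fs=lambda p:(proj(S,B(p,Cn))-s).ravel()
for f in(ft,fs,lambda p:np.r_[ft(p),fs(p)]):
    r=least_squares(f,[.59,-.1,.13]);print(r.x.round(4),np.round(r.fun,1))
p=r.x
for yb,n,q in((-.09,"trip",0),(0,"spare",-.4),(.09,"live",.4)):
    print(n,B(p,[tip(yb,q)]).round(4),proj(T,B(p,[tip(yb,q)])).round(1),proj(S,B(p,[tip(yb,q)])).round(1))
# depth: lever points above block near trip
for nm,d in(("T",T),("S",S)):
    g=np.argwhere(np.ones((384,512)))[:,::-1]; w=world(d,g); ok=d["range_z"].ravel()>0
    c,sn=np.cos(p[2]),np.sin(p[2]); l=(w-[p[0],p[1],0]); lx=c*l[:,0]+sn*l[:,1]; ly=-sn*l[:,0]+c*l[:,1]
    h=(w[:,2]-.105-lx*np.tan(np.radians(8)))*np.cos(np.radians(8))
    pl=ok&(abs(lx)<.11)&(abs(ly)<.15)
    print(nm,"plate h",np.median(h[pl&(h<.008)]).round(4))
    for yb in(-.09,0,.09):
        m=ok&(h>.045)&(abs(lx)<.06)&(abs(ly-yb)<.03)
        print(yb,m.sum(),lx[m].min().round(3),lx[m].max().round(3),ly[m].min().round(3),ly[m].max().round(3),h[m].max().round(3))
for n in("flask","beaker","wash_bottle","tube_rack","vial_a"):
    pass
E
```

```text
[ 0.5854 -0.1046  0.1572] [-0.  -0.4 -0.4  0.1  0.3  0.2  0.1  0.1]
[ 0.5865 -0.1001  0.1644] [ 1.6 -1.9 -1.3  2.3  0.2 -0.8 -0.3 -1.4]
[ 0.586  -0.1022  0.1608] [-1.1 -0.3 -1.5 -0.3 -0.5 -0.2 -0.6  0.1  0.8 -1.5 -2.6  2.5 -0.6 -0.8
 -0.7 -1.2]
trip [[ 0.5925 -0.1923  0.1624]] [[358.8 177.2]] [[151.7 226.5]]
spare [[ 0.5603 -0.1063  0.1561]] [[324.4 190.7]] [[180.7 207.3]]
live [[ 0.5824 -0.0116  0.1613]] [[286.2 181.8]] [[218.7 197.7]]
T plate h 0.0029
-0.09 46 -0.012 0.001 -0.101 -0.08 0.062
0 51 -0.028 -0.013 -0.01 0.009 0.058
0.09 52 0.003 0.017 0.08 0.099 0.058
S plate h 0.0019
-0.09 62 -0.01 0.004 -0.101 -0.081 0.06
0 51 -0.029 -0.012 -0.013 0.007 0.056
0.09 43 0.006 0.018 0.077 0.098 0.057
```

```bash
cat > go.py <<'E'
import sys
from fit import *
p=[.586,-.1022,.161]
def rep(lx,zt,verbose=True):
    s=bot.get_state();R=np.array(s["orientation"]);t=np.array(s["tcp_pos"])
    goal=B(p,[[lx,-.09,zt+bot.tip_extent]])[0]
    sh=R.T@(goal-t)
    c,sn=np.cos(p[2]),np.sin(p[2]);l=t-[p[0],p[1],0]
    yaw=np.degrees(np.arctan2(R[1,1],R[0,1]))
    print("t",round(s["clock"],2),"tcp",t.round(4),"box lx,ly,ztip",(c*l[0]+sn*l[1]).round(4),(-sn*l[0]+c*l[1]).round(4),(t[2]-bot.tip_extent).round(4),"gap",round(s["finger_gap"],4))
    print("shift mm",(sh*1000).round(1),"twist deg",round(yaw-np.degrees(p[2]),1),"tool x,y,z shifts; F",np.round(s["force"],1), "q6",round(s["joints"][5],2))
rep(float(sys.argv[1]),float(sys.argv[2]))
E
python3 go.py -0.006 0.22; python3 -c "
from cell import bot;print(bot.tip_extent)"
```

```text
t 0.8 tcp [0.2196 0.5314 0.2393] box lx,ly,ztip -0.2601 0.6841 0.2313 gap 0.0852
shift mm [-622.7 -525.4   11.3] twist deg 58.3 tool x,y,z shifts; F [-0.4  0.7 -0.5] q6 -0.13
0.008
```

```bash
python3 -m pendant '[[0.06,-0.03,-0.025,0,7],[0.05,-0.06,-0.05,0,14],[0.04,-0.09,-0.075,0,21],[0.04,-0.12,-0.10,0,28],[0.04,-0.15,-0.125,0,35]]' 60; python3 go.py -0.006 0.22
```

```text
clock: 1.22
tcp_pos: [0.3107, 0.357, 0.2393]
orientation: [[-0.533, 0.846, 0.0], [0.846, 0.533, 0.0], [-0.0, 0.0, -1.0]]
force: [1.4, -0.4, 0.3]
finger_gap: 0.0401
t 1.22 tcp [0.3107 0.357  0.2393] box lx,ly,ztip -0.1981 0.4974 0.2313 gap 0.0401
shift mm [-615.7  -52.8   11.3] twist deg 23.0 tool x,y,z shifts; F [ 1.4 -0.4  0.3] q6 0.13
```

```bash
python3 -m pendant '[[0.04,-0.04,-0.003,0,7],[0.04,-0.08,-0.006,0,14],[0.04,-0.12,-0.01,0,20],[0.04,-0.16,-0.014,0,23],[0.04,-0.20,-0.017,0,23]]'; python3 go.py -0.006 0.22
```

```text
clock: 1.63
tcp_pos: [0.4034, 0.1769, 0.2397]
orientation: [[-0.157, 0.988, 0.001], [0.988, 0.157, 0.0], [0.0, 0.001, -1.0]]
force: [0.5, 0.8, -0.9]
finger_gap: 0.0402
t 1.63 tcp [0.4034 0.1769 0.2397] box lx,ly,ztip -0.1355 0.3047 0.2317 gap 0.0402
shift mm [-394.3  131.    11.8] twist deg -0.2 tool x,y,z shifts; F [ 0.5  0.8 -0.9] q6 0.08
```

```bash
python3 -m pendant '[[0.04,-0.038,0.013,0,0],[0.04,-0.076,0.026,0,0],[0.04,-0.114,0.039,0,0],[0.04,-0.152,0.052,0,0],[0.04,-0.19,0.065,0,0]]' && python3 -m pendant '[[0.04,-0.038,0.013,0,0],[0.04,-0.076,0.026,0,0],[0.04,-0.114,0.039,0,0],[0.04,-0.152,0.052,0,0],[0.04,-0.19,0.063,0,0]]' ; python3 go.py -0.006 0.143
```

```text
clock: 2.05
tcp_pos: [0.4978, -0.0027, 0.2399]
orientation: [[-0.156, 0.988, 0.002], [0.988, 0.156, 0.0], [0.0, 0.002, -1.0]]
force: [0.9, 1.3, -0.2]
finger_gap: 0.0401
clock: 2.47
tcp_pos: [0.5904, -0.1826, 0.2399]
orientation: [[-0.156, 0.988, 0.002], [0.988, 0.156, 0.0], [0.0, 0.002, -1.0]]
force: [0.3, 0.5, 0.6]
finger_gap: 0.0402
t 2.47 tcp [ 0.5904 -0.1826  0.2399] box lx,ly,ztip -0.0085 -0.08 0.2319 gap 0.0402
shift mm [-9.9  2.4 88.9] twist deg -0.2 tool x,y,z shifts; F [0.3 0.5 0.6] q6 -0.58
```

```bash
python3 -m pendant '[[0.04,-0.01,0.0025,0.01,0],[0.04,-0.01,0.0025,0.03,0],[0.04,-0.01,0.0025,0.045,0],[0.04,-0.01,0.0025,0.05,0],[0.04,-0.01,0.0025,0.05,0]]'; python3 go.py -0.006 0.143
python3 - <<'E'
from fit import *
p=[.586,-.1022,.161]
ims=[]
for c in("wrist","scene"):
    d=bot.get_image(c);im=d["img"][...,::-1].copy()
    if c=="scene": im=cv2.resize(im[180:280,110:250],(512,384),interpolation=cv2.INTER_CUBIC)
    else:
        for u in proj(d,B(p,[tip(-.09,0),tip(0,-.4),tip(.09,.4)])): cv2.drawMarker(im,tuple(int(x) for x in u),(255,0,255),0,10)
    cv2.imwrite(f"pics/{c}1.png",im)
E
```

```text
clock: 2.88
tcp_pos: [0.594, -0.1918, 0.1887]
orientation: [[-0.156, 0.988, -0.0], [0.988, 0.156, 0.001], [0.001, -0.0, -1.0]]
force: [1.2, 0.2, -0.3]
finger_gap: 0.0404
t 2.88 tcp [ 0.594  -0.1918  0.1887] box lx,ly,ztip -0.0064 -0.0897 0.1807 gap 0.0404
shift mm [-0.4  0.4 37.7] twist deg -0.2 tool x,y,z shifts; F [ 1.2  0.2 -0.3] q6 -0.59
```

View pics/wrist1.png

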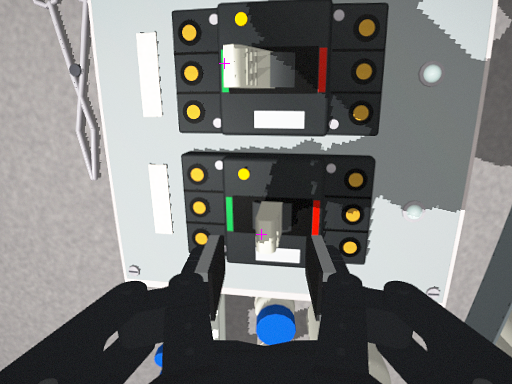

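View pics/scene1.png

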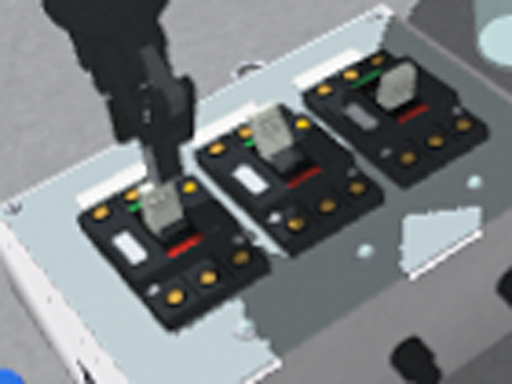

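The wrist picture shows the jaws at (210,265) and (320,265), on either side of the tripped lever, whose tip is at (265,242). The spare lever is well clear. I'll descend.

```bash
python3 -m pendant '[[0.04,0,0,0.01,0],[0.04,0,0,0.02,0],[0.04,0,0,0.03,0],[0.04,0,0,0.037,0],[0.04,0,0,0.037,0]]'; python3 go.py -0.03 0.143
python3 - <<'E'
from fit import *
p=[.586,-.1022,.161]
for c in("wrist","scene"):
    d=bot.get_image(c);im=d["img"][...,::-1].copy()
    if c=="scene":
        im=cv2.resize(im[180:280,110:250],(640,457),interpolation=cv2.INTER_CUBIC)
    cv2.imwrite(f"pics/{c}2.png",im)
E
```

```text
clock: 3.4
tcp_pos: [0.5941, -0.1915, 0.1517]
orientation: [[-0.156, 0.988, 0.0], [0.988, 0.156, 0.001], [0.001, 0.0, -1.0]]
force: [0.8, 0.1, -0.2]
finger_gap: 0.0401
t 3.4 tcp [ 0.5941 -0.1915  0.1517] box lx,ly,ztip -0.0063 -0.0895 0.1437 gap 0.0401
shift mm [ -0.6 -23.7   0.7] twist deg -0.2 tool x,y,z shifts; F [ 0.8  0.1 -0.2] q6 -0.59
```

View pics/wrist2.png

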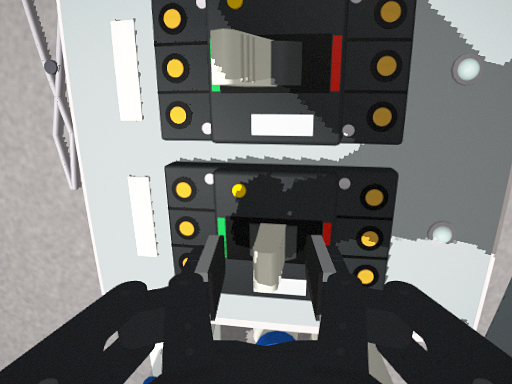

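View pics/scene2.png

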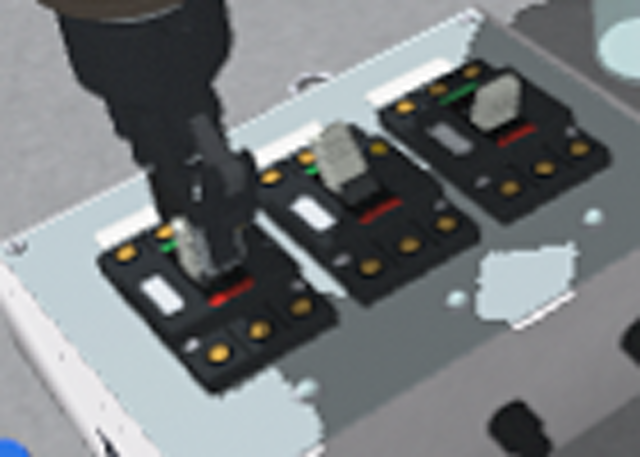

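The wrist view shows the lever at (265,255), midway between the fingers at (215,270) and (320,270). I'll lower slightly and push down the slope.

```bash
python3 -m pendant '[[0.04,0,-0.002,0.004,0],[0.04,0,-0.008,0.004,0],[0.04,0,-0.013,0.004,0],[0.04,0,-0.018,0.004,0],[0.04,0,-0.022,0.004,0]]'; python3 go.py -0.034 0.139;  python3 -m pendant '[[0.04,0,-0.001,0,0],[0.04,0,-0.002,0,0],[0.04,0,-0.003,0,0],[0.04,0,-0.003,0,0],[0.04,0,-0.003,0,0]]'; python3 go.py -0.034 0.139
python3 - <<'E'
from fit import *
d=bot.get_image("wrist");im=d["img"][...,::-1].copy()
cv2.imwrite("pics/wrist3.png",im)
E
```

```text
clock: 3.92
tcp_pos: [0.5733, -0.1953, 0.15]
orientation: [[-0.156, 0.988, 0.005], [0.988, 0.156, 0.0], [-0.001, 0.005, -1.0]]
force: [17.6, 3.3, -3.7]
finger_gap: 0.0398
t 3.92 tcp [ 0.5733 -0.1953  0.15  ] box lx,ly,ztip -0.0274 -0.0898 0.142 gap 0.0398
shift mm [-0.2 -6.6  3. ] twist deg -0.2 tool x,y,z shifts; F [17.6  3.3 -3.7] q6 -0.61
clock: 4.33
tcp_pos: [0.5702, -0.1958, 0.1505]
orientation: [[-0.156, 0.988, 0.006], [0.988, 0.156, -0.0], [-0.001, 0.006, -1.0]]
force: [1.3, 0.5, -0.4]
finger_gap: 0.0401
t 4.33 tcp [ 0.5702 -0.1958  0.1505] box lx,ly,ztip -0.0306 -0.0899 0.1425 gap 0.0401
shift mm [-0.1 -3.4  3.5] twist deg -0.2 tool x,y,z shifts; F [ 1.3  0.5 -0.4] q6 -0.62
```

View pics/wrist3.png

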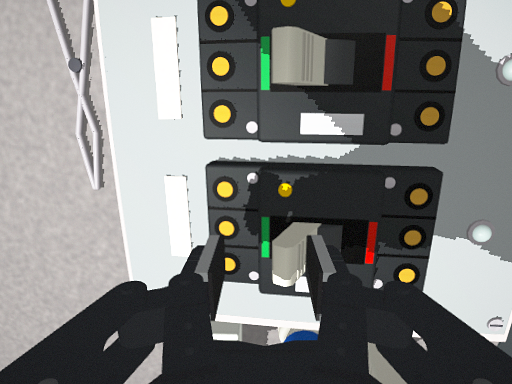

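The force rose to 17 N and then dropped, so the lever has snapped over. In the wrist view it leans towards green, with the tip at (285,265). I'll press it firmly onto the stop.

```bash
python3 -m pendant '[[0.04,0,-0.001,0.002,0],[0.04,0,-0.002,0.003,0],[0.04,0,-0.003,0.003,0],[0.04,0,-0.004,0.003,0],[0.04,0,-0.004,0.003,0]]'; python3 go.py -0.034 0.139;  python3 -m pendant '[[0.04,0,-0.001,0,0],[0.04,0,-0.002,0,0],[0.04,0,-0.003,0,0],[0.04,0,-0.003,0,0],[0.04,0,-0.003,0,0]]'; python3 go.py -0.034 0.139
```

```text
clock: 4.8
tcp_pos: [0.5689, -0.1963, 0.1494]
orientation: [[-0.157, 0.988, 0.014], [0.988, 0.157, -0.001], [-0.003, 0.013, -1.0]]
force: [22.8, 5.7, 7.1]
finger_gap: 0.0401
t 4.8 tcp [ 0.5689 -0.1963  0.1494] box lx,ly,ztip -0.032 -0.0902 0.1414 gap 0.0401
shift mm [ 0.2 -2.1  2.4] twist deg -0.2 tool x,y,z shifts; F [22.8  5.7  7.1] q6 -0.62
clock: 5.22
tcp_pos: [0.5683, -0.1965, 0.1505]
orientation: [[-0.157, 0.987, 0.021], [0.988, 0.157, -0.001], [-0.005, 0.02, -1.0]]
force: [22.8, 3.9, -0.2]
finger_gap: 0.0397
t 5.22 tcp [ 0.5683 -0.1965  0.1505] box lx,ly,ztip -0.0326 -0.0903 0.1425 gap 0.0397
shift mm [ 0.3 -1.5  3.5] twist deg -0.2 tool x,y,z shifts; F [22.8  3.9 -0.2] q6 -0.62
```

```bash
python3 -m pendant '[[0.04,0,-0.002,0,0],[0.04,0,-0.004,0,0],[0.04,0,-0.006,0,0],[0.04,0,-0.008,0,0],[0.04,0,-0.008,0,0]]'; python3 go.py -0.034 0.139
python3 - <<'E'
from fit import *
p=[.586,-.1022,.161]
d=bot.get_image("wrist");im=d["img"][...,::-1].copy()
cv2.imwrite("pics/wrist4.png",im)
d=bot.get_image("scene");im=cv2.resize(d["img"][180:280,110:250,::-1],(640,457),interpolation=cv2.INTER_CUBIC)
cv2.imwrite("pics/scene4.png",im)
E
```

```text
clock: 5.63
tcp_pos: [0.5656, -0.1971, 0.1529]
orientation: [[-0.158, 0.987, 0.035], [0.987, 0.158, -0.002], [-0.007, 0.034, -0.999]]
force: [48.2, 7.5, 1.5]
finger_gap: 0.0402
t 5.63 tcp [ 0.5656 -0.1971  0.1529] box lx,ly,ztip -0.0354 -0.0904 0.1449 gap 0.0402
shift mm [0.5 1.2 6. ] twist deg -0.1 tool x,y,z shifts; F [48.2  7.5  1.5] q6 -0.63
```

View pics/wrist4.png

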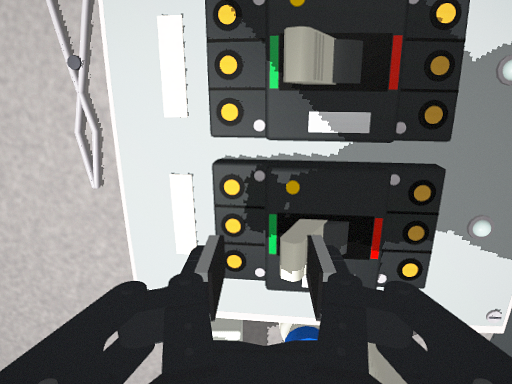

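View pics/scene4.png

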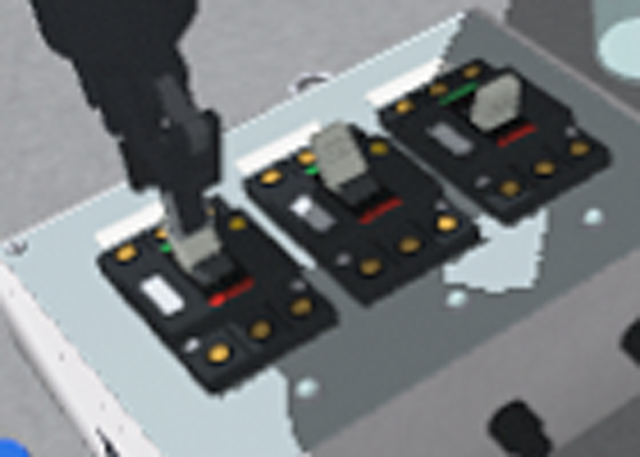

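At 48 N the lever is on the off stop, at the same lean as the spare's. The yellow lamp at (292,187) has gone dim, which suggests it has latched. I'll back off, recheck the height, then throw it up.

```bash
python3 -m pendant '[[0.04,0,0.003,0.001,0],[0.04,0,0.006,0.003,0],[0.04,0,0.010,0.005,0],[0.04,0,0.014,0.008,0],[0.04,0,0.016,0.010,0]]'; python3 go.py 0.019 0.141
```

```text
clock: 6.15
tcp_pos: [0.5817, -0.1946, 0.1426]
orientation: [[-0.158, 0.987, 0.033], [0.987, 0.158, -0.002], [-0.007, 0.033, -0.999]]
force: [0.6, 0.5, -0.2]
finger_gap: 0.0403
t 6.15 tcp [ 0.5817 -0.1946  0.1426] box lx,ly,ztip -0.0191 -0.0905 0.1346 gap 0.0403
shift mm [ 0.6 38.3 -5.1] twist deg -0.1 tool x,y,z shifts; F [ 0.6  0.5 -0.2] q6 -0.62
```

```bash
python3 -m pendant '[[0.04,0,0.006,-0.003,0],[0.04,0,0.012,-0.004,0],[0.04,0,0.018,-0.004,0],[0.04,0,0.024,-0.004,0],[0.04,0,0.028,-0.004,0]]'; python3 go.py 0.02 0.141; python3 -m pendant '[[0.04,0,0.003,0,0],[0.04,0,0.006,0,0],[0.04,0,0.008,0,0],[0.04,0,0.01,0,0],[0.04,0,0.01,0,0]]'; python3 go.py 0.02 0.141
```

```text
clock: 6.57
tcp_pos: [0.6099, -0.1901, 0.1478]
orientation: [[-0.158, 0.987, 0.033], [0.987, 0.158, -0.002], [-0.007, 0.033, -0.999]]
force: [-5.5, -0.9, 3.8]
finger_gap: 0.0397
t 6.57 tcp [ 0.6099 -0.1901  0.1478] box lx,ly,ztip 0.0095 -0.0906 0.1398 gap 0.0397
shift mm [ 0.6 10.6 -0.9] twist deg -0.1 tool x,y,z shifts; F [-5.5 -0.9  3.8] q6 -0.59
clock: 6.98
tcp_pos: [0.6201, -0.1884, 0.148]
orientation: [[-0.158, 0.987, 0.034], [0.987, 0.158, -0.002], [-0.007, 0.033, -0.999]]
force: [1.0, 0.7, -0.2]
finger_gap: 0.0401
t 6.98 tcp [ 0.6201 -0.1884  0.148 ] box lx,ly,ztip 0.0199 -0.0906 0.14 gap 0.0401
shift mm [ 0.6  0.1 -1. ] twist deg -0.1 tool x,y,z shifts; F [ 1.   0.7 -0.2] q6 -0.58
```

It passed the snap and the force is back to zero. I'll push onto the on stop, then look.

```bash
python3 -m pendant '[[0.04,0,0.002,0,0],[0.04,0,0.003,0,0],[0.04,0,0.004,0,0],[0.04,0,0.005,0,0],[0.04,0,0.005,0,0]]'; python3 go.py 0.02 0.141;python3 - <<'E'
from fit import *
d=bot.get_image("wrist");im=d["img"][...,::-1].copy()
cv2.imwrite("pics/wrist5.png",im)
E
```

```text
clock: 7.4
tcp_pos: [0.6223, -0.1882, 0.1477]
orientation: [[-0.157, 0.987, 0.027], [0.988, 0.158, -0.002], [-0.006, 0.026, -1.0]]
force: [-28.4, -2.2, 9.3]
finger_gap: 0.04
t 7.4 tcp [ 0.6223 -0.1882  0.1477] box lx,ly,ztip 0.0221 -0.0907 0.1397 gap 0.04
shift mm [ 0.7 -2.  -1.4] twist deg -0.2 tool x,y,z shifts; F [-28.4  -2.2   9.3] q6 -0.58
```

View pics/wrist5.png

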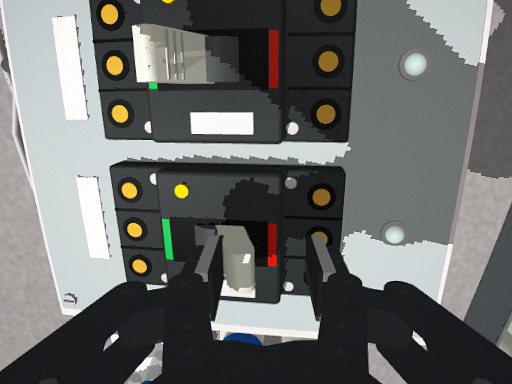

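The stop was met at lx 22 mm, where 0.40 predicts 20 mm and a block at 0.15 would give 13 mm. So the lever is on. I'll back off and lift.

```bash
python3 -m pendant '[[0.04,0,-0.003,0,0],[0.04,0,-0.006,-0.001,0],[0.04,0,-0.006,-0.015,0],[0.04,0,-0.006,-0.035,0],[0.04,0,-0.006,-0.06,0]]'; python3 -m pendant '[[0.04,0,-0.01,-0.03,0],[0.04,0,-0.03,-0.05,0],[0.04,0,-0.06,-0.08,0],[0.04,0,-0.09,-0.08,0],[0.04,0,-0.12,-0.08,0]]'; python3 -m pendant '[[0.04,0,-0.03,0,0],[0.04,0,-0.06,0,0],[0.04,0,-0.09,0,0],[0.04,0,-0.09,0,0],[0.04,0,-0.09,0,0]]'; python3 go.py 0 .2
python3 - <<'E'
from fit import *
p=[.586,-.1022,.161]
for c in("top","scene"):
    d=bot.get_image(c)
    o=(T if c=="top" else S)
    x0,y0,w,h=(190,90,260,170) if c=="top" else (30,130,290,217)
    cv2.imwrite(f"pics/{c}6.png",cv2.resize(d["img"][y0:y0+h,x0:x0+w,::-1],None,fx=2.7,fy=2.7,interpolation=cv2.INTER_CUBIC))
    g=np.argwhere(np.ones((384,512)))[:,::-1]; w=world(d,g); ok=d["range_z"].ravel()>0
    cc,sn=np.cos(p[2]),np.sin(p[2]); l=(w-[p[0],p[1],0]); lx=cc*l[:,0]+sn*l[:,1]; ly=-sn*l[:,0]+cc*l[:,1]
    hh=(w[:,2]-.105-lx*np.tan(np.radians(8)))*np.cos(np.radians(8))
    for yb in(-.09,0,.09):
        m=ok&(hh>.045)&(hh<.07)&(abs(lx)<.06)&(abs(ly-yb)<.03)
        print(c,yb,m.sum(),(lx[m].min().round(3),lx[m].max().round(3)) if m.any() else "")
E
```

```text
clock: 7.87
tcp_pos: [0.6144, -0.1887, 0.2071]
orientation: [[-0.157, 0.987, 0.025], [0.988, 0.157, -0.001], [-0.005, 0.025, -1.0]]
force: [-0.0, -0.5, -0.8]
finger_gap: 0.0401
clock: 8.28
tcp_pos: [0.4933, -0.2077, 0.2858]
orientation: [[-0.158, 0.987, 0.029], [0.987, 0.158, -0.003], [-0.007, 0.028, -1.0]]
force: [0.0, -0.5, -0.2]
finger_gap: 0.04
clock: 8.7
tcp_pos: [0.4037, -0.2222, 0.2841]
orientation: [[-0.156, 0.987, 0.03], [0.988, 0.156, -0.004], [-0.008, 0.03, -1.0]]
force: [0.2, -1.1, 0.8]
finger_gap: 0.0398
t 8.7 tcp [ 0.4037 -0.2222  0.2841] box lx,ly,ztip -0.1992 -0.0892 0.2761 gap 0.0398
shift mm [  0.7 196.8  81.9] twist deg -0.2 tool x,y,z shifts; F [ 0.2 -1.1  0.8] q6 -0.84
top -0.09 47 (np.float64(0.001), np.float64(0.014))
top 0 53 (np.float64(-0.028), np.float64(-0.012))
top 0.09 51 (np.float64(0.001), np.float64(0.017))
scene -0.09 50 (np.float64(0.005), np.float64(0.018))
scene 0 51 (np.float64(-0.028), np.float64(-0.011))
scene 0.09 41 (np.float64(0.006), np.float64(0.018))
```

View pics/top6.png

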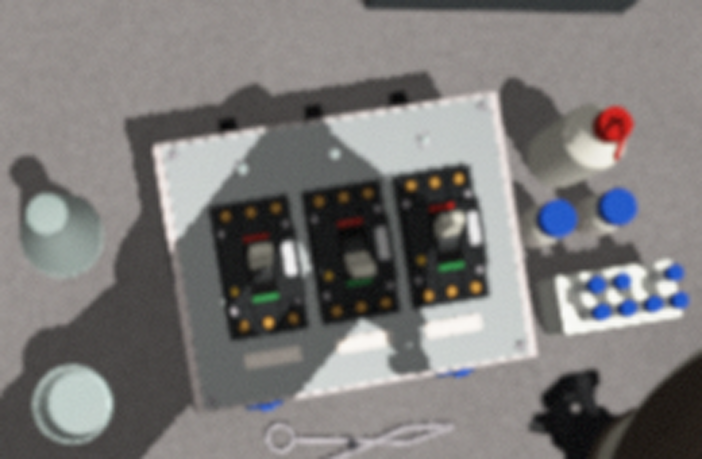

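View pics/scene6.png

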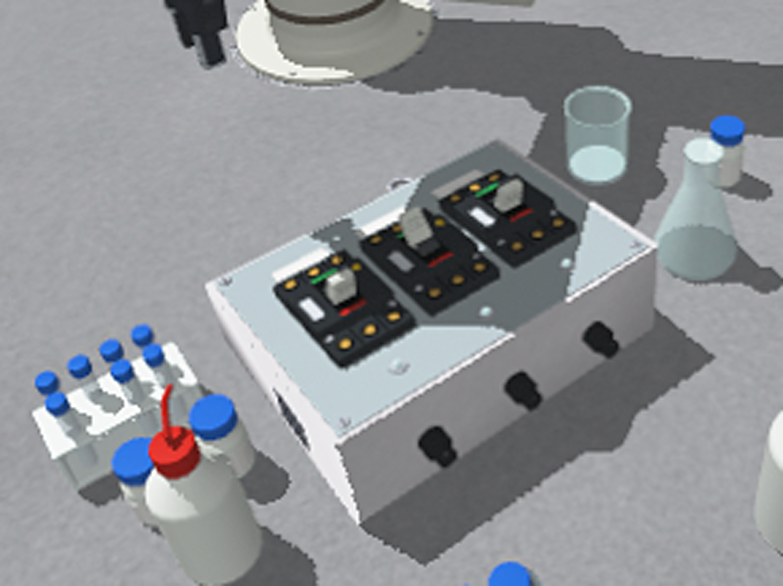

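The tripped lever, at (450,228) in the top crop, now lies at its red mark and matches the live lever. The spare lever is still at green. The labware is standing in place and the arm touches nothing.

```bash
python3 -c "
from cell import bot
print(bot.job_done())"
```

```text
the job is handed in; nothing more can be done
None
```

The tripped breaker is reset: I pushed its lever down to off, threw it up to on, let go and handed the job in at about 9 s of the 40 s. `job_done` gives no verdict, so what follows comes from force readings and pictures.

**Push to off:** With the open jaws on either side of the lever, I pressed down the slope to about 48 N. It stopped within 5 mm of where the off stop was predicted; some of that is the arm bending. It lay at the same angle as the spare's lever. The yellow lamp looked dim then, but I gave that little weight because it looked bright again in the picture after the throw.

**Throw to on:** The lever snapped over and met a stop 2 mm past the position predicted for on. A lever blocked at 0.15 would have stopped about 9 mm earlier.

**Last checks, after letting go:**
- **Tripped lever:** in depth from both cameras it sits like the live one, within about 5 mm in the top view and 1 mm in the scene view.
- **Live and spare levers:** both are within a few millimetres of their starting positions, still on and still off.
- **Labware:** everything in view stands where it did, judged by eye from the pictures and not measured.
- **Robot:** clear of everything, with force near zero.

The only disagreement was in calibration: the two cameras placed the box about 4 to 5 mm apart. I used the combined fit, and the depth readings and stop positions agreed with it.

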